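# Nudge a specimen template onto its locating pins

## Robot

A 6-joint arm with a two-finger parallel gripper is mounted at the origin on the work surface. World frame = base frame: x ahead of the robot, y to its left, z up, the work surface at z = 0. Lengths are in mm, angles in rad, forces in N, time in s.
With the tool pointing down it reaches from about 275 to 750 mm from the base axis. Payload 10.2 kg.
Tool frame: the origin (TCP) lies at the very end of the fingers, on their centre line; the grasp point (between the pads) lies ctrl.grip_depth behind it (ctrl.grip_depth is the distance from the TCP to the grasp point, in mm); z points along the fingers, y is the direction in which the jaws open and shut (so a half turn about z gives the same grasp; the last joint's range is limited). The gripper opens to 85 mm and grips with 20 to 120 N. Pads are 22 mm wide; open, the fingers measure 114 mm over their backs; the gripper's body (76 mm by 85 mm) begins 54 mm behind the grasp point. The pads swing forward as they close: fully open they stand 13 mm farther back than shut.
Start: joints at [-1.344, 0.313, 1.498, -0, 1.331, -0.223], TCP at [228.251, -472.792, 198.994] pointing down, gripper open.
Joint ranges: [-2.94, 2.94], [-0.97, 2.17], [0.19, 2.56], [-1.23, 4.37], [0.02, 3.11], [-2.88, 2.88]. Speed limits (rad/s): [2.39, 2.39, 3.01, 3.14, 3.14, 3.14].

## Interface

Orientations are given as a unit quaternion [w, x, y, z].
In Python, from rig import telemetry, eyes, ctrl, nets gives the robot as it stands. The module is installed in compiled form; this text tells all that it offers.
- The arm moves only by the tool drive_tool, never from a script. Its argument "series" is text: rows parted by semicolons, each of 7 numbers parted by spaces: the shift along the tool's x, y, z normalised to -1 to 1, where 1 is 0.12 m, then the turn, a rotation vector about the tool's x, y, z normalised to -1 to 1, where 1 is 0.5 rad, then the opening, from 0 (shut) to 1 (fully open). In form: tx ty tz wx wy wz hand; .... A call has 1 to 20 rows; each row is the pose to reach, as a shift and turn from the pose measured when the call began, along the tool's axes at that moment; what a row does not reach only later rows make up. A row lasts 1/10 s, in which the tool goes at most 50 mm and 8.59 degrees, less where a joint would pass 70% of its speed; a pose out of reach is approached as far as the arm can. A call with a number of a shift or a turn outside -1 to 1 is refused whole. A call with a gripper value outside its range is refused whole. The fingers move at their own pace and stop on an object; "newtons" is the grip in N (left out, the last holds). Time passes only in rows, so rows that repeat a pose let the fingers close. It gives the time, the measured TCP pose, the force and the opening at its end, in the units of the state.
- telemetry.sense(): the state, without advancing time (a new reading comes with each control period).
- eyes.capture(name): name is "scene" or "top"; returns a dict with "frame" (480x640x3 uint8, red, green, blue), "fx", "fy", "cx", "cy" (pixels), "view" (4x4, takes a point from world to camera coordinates). Camera axes: x right, y up, looking along -z (the intrinsics and any distortion apply to the point x, -y, -z); pixel columns grow to the right and rows downward; lengths in mm; the calibration is good to about 2 mm. A picture is of the moment at which its call begins. There is no depth.
- ctrl.finish_job(): hands the job in, once; it reports no verdict.
Trained networks look in a picture, given as the dict that the camera call returned (one of the last four; its "shot" number tells which), for a name from the list of things; names that differ only in an ending like _2 or _b are one class to them, and where a whole thing is asked for, a point or a joint stands for the part that bears it (a point fixed in the world has none). Each returns a list of dicts, best first, with "confidence" (0 to 1); they miss things now and then, are a little off and sometimes report something else, mostly with a low value. They report only what shows in the picture. A call takes as long as a camera call. They do not tell look-alikes from the thing itself.
- nets.spot_in(name, picture): "rect" ([left, top, right, bottom] in pixels, round what is visible of it).
The state is a dict: "time_s": time; "joints": joint angles; "dq": joint speeds; "tau": joint torques, N m; "eef_pos": TCP position; "ee_rot": TCP orientation; "force": force on the tool from outside, world axes, zero at the start; "wrist_torque": the same for the moment, N m; "grip_width": opening from 0.0 (shut) to 1.0 (fully open).
Only numpy, scipy, OpenCV 4.12 (cv2) and the standard library are available. Lean on these libraries where they do the work, as an engineer would, in place of code of your own. Each camera call takes 0.05 s, during which the arm holds its last target. There are 200 camera calls.

## Task

The lime-yellow specimen template is lying askew on the tips of the fixture's two brass pins. With the fingertips, and without picking it up, nudge it towards the fence and sideways until both of its holes drop over the pins and it lies flat on the slab; then take the hand away. Leave the weights, tools and other things around it where they are.

Things in the scene. Friction and masses are not known exactly. Their poses are not given: they have to be found in the camera images.
- fixture: dark steel slab fixed to the table, 180 mm (x) by 360 mm (y), 12 mm thick. Origin: centre of its underside; x away from the robot, y left, give or take its yaw. A fence along its far side, 300 mm long, stands 18 mm above the slab; its near face is at x = 70.5 mm. The seated template has its origin at (20, 0, 12) mm here, axes parallel, far edge 0.5 mm from the fence
- pin_left (a point): foot of the left locating pin, at (45, 40, 12) mm in the fixture's frame, on the slab's top. Each pin is 10 mm in diameter for its lower 1.5 mm, then tapers to a flat 6 mm tip, 6 mm above the slab
- pin_right (a point): foot of the right locating pin, at (45, -40, 12) mm in the fixture's frame; same shape
- template: lime-yellow flat metal plate, 100 mm (x) by 140 mm (y), 10 mm thick, about 0.4 kg. Origin: centre of its underside; x towards the fence, y left, z up. It starts leaning on the pin tips, near edge on the slab, far edge 7 mm up (tilt 0.07 rad), up to 20 mm short of the fence, 36 mm off sideways, 0.1 rad askew. Slides when pushed at its edges (a few N)
- round_hole (a point): centre, on the underside, of the template's round hole, 13 mm in diameter, through; at (25, 40, 0) mm in the template's frame. It belongs over the left pin. If a hole hangs on a pin's taper, a light push on the template's edge or top lets it drop
- slot_hole (a point): centre, on the underside, of the template's rectangular slot, 13 mm (x) by 17 mm (y), through; at (25, -40, 0) mm in the template's frame. It belongs over the right pin
- weight_small: small brass check weight, 32 mm in diameter and 48 mm tall, standing on the front left corner of the fixture slab; origin at the centre of its underside; to be left alone
- weight_large: large brass check weight, 45 mm in diameter and 62 mm tall, standing on the table left of the fixture; origin at the centre of its underside; to be left alone
- screwdriver: screwdriver lying on the table beyond the fixture; to be left alone
- wrench: steel wrench lying on the table beyond the fixture; to be left alone
- jar: glass jar with a blue cap, 64 mm in diameter and 85 mm tall, on the table right of the fixture; to be left alone
- tray: blue open tray, 110 x 160 x 40 mm, on the table to the right; to be left alone
- gauge_block: steel gauge block, 60 x 35 x 20 mm, on the table to the left; to be left alone
Not all that is in view belongs to the job. There is more than one size of the template; the one meant has the size given above.

How it is judged:
By the outcome, as a careful person would: the job done as asked, in the order asked, and still so for the second after the job is handed in, with the robot touching nothing.
It also fails if it takes over 54 s, if anything falls off the work surface, if the arm or the gripper's body presses on something with over 40 N, if the wrist force passes 120 N, or if a joint passes its speed limit or range.

## Working session

There is one attempt and no reset: what is moved stays moved. The work goes in short steps, Python scripts to look and compute and a tool call to move; the robot and the scene stay as the last step left them, time stands still between calls to the robot, and variables do not carry over. Pictures are saved under pics/ and viewed, about 8 in all and at most 12, crops included, and the job is handed in when it is done.

Besides the shell and the picture viewer there is one more tool, called after ">>>" as name(argument=value, ...), one argument or row to a line, values as JSON. drive_tool: Moves the arm, as the interface text tells. Scaled input: -1 to 1 covers 0.12 m each way for a shift and 0.5 rad each way for a turn. Its arguments: {"type":"object","properties":{"series":{"type":"string"},"newtons":{"type":"number"}},"required":["series"]}

```bash
mkdir -p pics; cat > h.py <<'E'
import numpy as np, cv2
from rig import telemetry, eyes, ctrl, nets
def proj(c,P):
    P=np.atleast_2d(P); V=np.array(c["view"]); q=P@V[:3,:3].T+V[:3,3]; q=q*[1,-1,-1]
    return np.c_[c["fx"]*q[:,0]/q[:,2]+c["cx"], c["fy"]*q[:,1]/q[:,2]+c["cy"]]
def back(c,uv,z):
    uv=np.atleast_2d(uv); V=np.array(c["view"]); R=V[:3,:3]; o=-R.T@V[:3,3]
    d=np.c_[(uv[:,0]-c["cx"])/c["fx"],-(uv[:,1]-c["cy"])/c["fy"],-np.ones(len(uv))]@R
    return o+d*((z-o[2])/d[:,2])[:,None]
def save(n,im): cv2.imwrite(f"pics/{n}.png",im[:,:,::-1])
E
python3 - <<'E'
from h import *
print(telemetry.sense()); print(ctrl.grip_depth)
for n in("scene","top"):
    c=eyes.capture(n); save(n+"0",c["frame"]); print(n,{k:c[k] for k in c if k!="frame"})
    for t in("template","fixture","weight_small","weight_large","jar"):
        print(t,[(np.round(r["rect"]),round(r["confidence"],2)) for r in nets.spot_in(t,c)][:3])
E
```

```text
{'time_s': 0.0, 'joints': array([-1.34439475e+00,  3.13462463e-01,  1.49845911e+00,  6.85978620e-06,
        1.33101547e+00, -2.23430743e-01]), 'dq': array([-0.00054663,  0.00042721, -0.001282  ,  0.00055897, -0.00032564,
       -0.00331055]), 'tau': array([-1.86668825e-03, -4.12272441e+01, -2.59743798e+01, -2.71074186e-04,
        4.15659844e-03,  8.41257474e-06]), 'eef_pos': array([ 228.18238719, -472.47395527,  198.42044535]), 'ee_rot': array([-6.72198293e-04,  9.74812771e-01,  2.23023788e-01,  2.33272393e-06]), 'force': array([-0.10907035,  0.84742567,  0.09182245]), 'wrist_torque': array([ 0.00189371, -0.00792478,  0.01810777]), 'grip_width': 1.0018320161506644}
18.700000000000003
scene {'fx': 477.6786710966806, 'fy': 477.6786710966806, 'cx': 318.1740958836818, 'cy': 241.91652250447348, 'view': array([[-4.90407786e-01,  8.71488469e-01,  2.83740739e-03,
         2.70619947e+02],
       [-7.03012245e-01, -3.97522078e-01,  5.89703300e-01,
         3.43933415e+02],
       [ 5.15047558e-01,  2.87200358e-01,  8.07614987e-01,
        -1.30233787e+03],
       [ 0.00000000e+00,  0.000000
[... 508 characters left out ...]
 'view': array([[-2.96227593e-03, -9.99918273e-01, -1.24367468e-02,
         8.61664562e+00],
       [ 9.97402697e-01, -3.84939556e-03,  7.19238694e-02,
        -5.28215430e+02],
       [-7.19658652e-02, -1.21913865e-02,  9.97332585e-01,
        -1.43402755e+03],
       [ 0.00000000e+00,  0.00000000e+00,  0.00000000e+00,
         1.00000000e+00]]), 'shot': 2}
template [(array([353., 289., 425., 365.]), 0.92), (array([273., 202., 336., 250.]), 0.86)]
fixture [(array([225., 183., 372., 271.]), 0.69), (array([274., 202., 333., 252.]), 0.25)]
weight_small [(array([226., 239., 241., 256.]), 0.53)]
weight_large [(array([151., 241., 172., 264.]), 0.66)]
jar [(array([459., 253., 494., 277.]), 0.81)]
```

```bash
python3 - <<'E'
from h import *
t=cv2.imread("pics/top0.png"); s=cv2.imread("pics/scene0.png")
cv2.imwrite("pics/top_crop.png",cv2.resize(t[165:285,210:390],None,fx=4.4,fy=4.4,interpolation=cv2.INTER_CUBIC))
cv2.imwrite("pics/sc_crop.png",cv2.resize(s[190:360,225:445],None,fx=3.5,fy=3.5,interpolation=cv2.INTER_CUBIC))
E
```

```text
(no output)
```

View pics/top0.png

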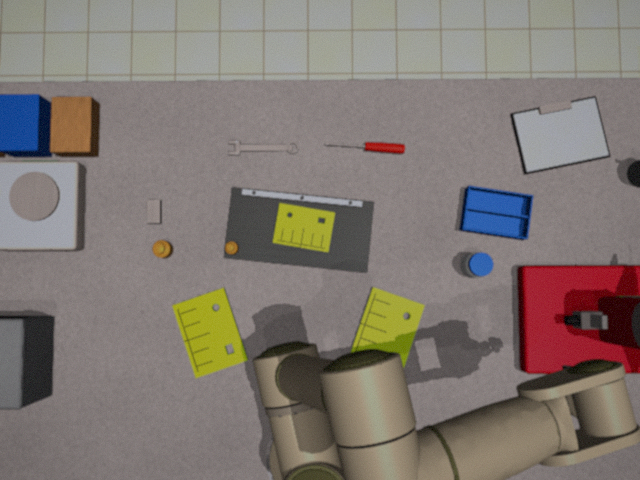

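View pics/top_crop.png

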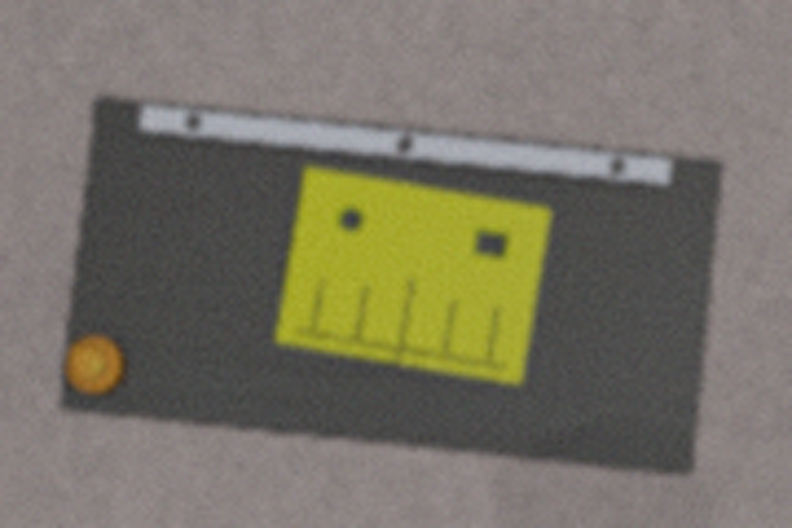

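View pics/sc_crop.png

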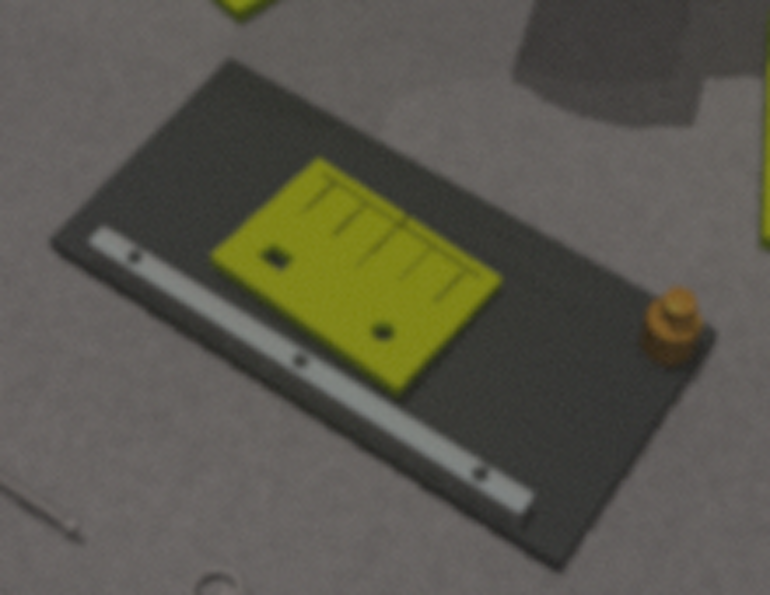

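Top view: there are three lime plates, at (305,228) on the fixture and at (210,333) and (390,328) loose on the table. The two loose plates look larger. The one on the slab matches the description, and I'll check its size in the fit. The fence is along the far side, and the small weight is at (232,247).

```bash
cat > fit.py <<'E'
from h import *
from scipy.optimize import least_squares
from scipy.spatial.transform import Rotation as Rn
from scipy.ndimage import map_coordinates
def tf(p,L,tilt=0,pivot=-50,z0=0):
    L=np.array(L,float).copy()
    if tilt: # rotate about near bottom edge
        x,z=L[:,0]-pivot,L[:,2].copy(); L[:,0]=pivot+x*np.cos(tilt)-z*np.sin(tilt); L[:,2]=x*np.sin(tilt)+z*np.cos(tilt)
    c,s=np.cos(p[2]),np.sin(p[2])
    return np.c_[p[0]+c*L[:,0]-s*L[:,1],p[1]+s*L[:,0]+c*L[:,1],L[:,2]+z0]
def chan(im,kind):
    f=im.astype(np.float32); g=np.minimum(f[...,0],f[...,1])-f[...,2] if kind=="lime" else f.mean(2)
    return cv2.GaussianBlur(g,(0,0),0.8)
def edges(c,g,A,B,r=4,n=40):
    a,b=proj(c,np.array([A,B])); t=np.linspace(.06,.94,n)[:,None]; P=a+(b-a)*t
    d=(b-a)/np.linalg.norm(b-a); N=np.array([-d[1],d[0]]); o=np.arange(-r,r+.01,.25)
    S=P[:,None]+o[None,:,None]*N; pr=map_coordinates(g,[S[...,1],S[...,0]],order=1)
    G=np.abs(np.gradient(pr,axis=1)); w=G**4+1e-9; off=(w*o).sum(1)/w.sum(1)
    return P+off[:,None]*N, t[:,0]
def fit(obs,p0,sides,kind,tilt=0,z0=0,its=6,scale=None):
    """obs: captures; sides: list per capture of (A,B) local edges"""
    p=np.array(p0,float)
    for k in range(its):
        D=[]
        for c,ss in zip(obs,sides):
            g=chan(c["frame"],kind)
            for A,B in ss:
                W=tf(p,[A,B],tilt,z0=z0); E,_=edges(c,g,W[0],W[1],r=6 if k<2 else 3); D.append((c,A,B,E))
        def res(q):
            out=[]
            for c,A,B,E in D:
                a,b=proj(c,tf(q,[A,B],tilt,z0=z0)); d=(b-a)/np.linalg.norm(b-a); v=E-a
                out.append(v[:,0]*d[1]-v[:,1]*d[0])
            return np.concatenate(out)
        r=least_squares(res,p,loss="soft_l1",f_scale=.4); p=r.x
    return p,[round(float(np.median(x)),2) for x in np.split(res(p),len(D))]
def box(hx,hy,zn,zf,zl,zr):
    return dict(near=((-hx,-hy,zn),(-hx,hy,zn)),far=((hx,-hy,zf),(hx,hy,zf)),left=((-hx,hy,zl),(hx,hy,zl)),right=((-hx,-hy,zr),(hx,-hy,zr)))
def both(ct,cs,pf0,pt0,tilt):
    ft=box(90,180,0,12,12,12); fs=box(90,180,12,0,0,12)
    tt=box(50,70,0,10,10,10); ts=box(50,70,10,0,0,10)
    R={}
    for nm,o,fb,tb in (("top",ct,ft,tt),("scene",cs,fs,ts)):
        pf,rf=fit([o],pf0,[list(fb.values())],"gray"); pt,rt=fit([o],pt0,[list(tb.values())],"lime",tilt,12)
        R[nm]=(pf,pt); print(nm,"fix",pf.round(3),rf,"tmpl",pt.round(3),rt); rel(pf,pt,tilt)
    return R
def rel(pf,pt,tilt):
    c,s=np.cos(pf[2]),np.sin(pf[2]); Ri=np.array([[c,s],[-s,c]])
    print("  template in fixture",(Ri@(pt[:2]-pf[:2])).round(1),"yaw",round(pt[2]-pf[2],4))
    for nm,h,pin in (("round",(25,40,0),(45,40)),("slot",(25,-40,0),(45,-40))):
        w=tf(pt,[h],tilt,z0=12)[0]; print("  ",nm,"err(hole-pin)",(Ri@(w[:2]-pf[:2])-pin).round(1))
E
cat > run.py <<'E'
from fit import *; import sys
ct=eyes.capture("top"); cs=eyes.capture("scene")
def bk(uv,z): return back(ct,uv,z)
cr=lambda *q:np.array(q)/4.4+[210,165]
F=bk(cr((97,97),(720,160),(692,472),(62,408)),12); T=bk(cr((303,167),(552,208),(522,384),(277,343)),25)
for nm,Q in(("F",F),("T",T)): print(nm,Q.round(0)[:,:2].tolist(),[round(np.linalg.norm(Q[i]-Q[i-1]),1) for i in range(4)])
yaw=lambda Q:float(np.arctan2(*(-(Q[0]-Q[1])[:2]*[1,-1])))
pf0=[*F.mean(0)[:2],yaw(F)]; pt0=[*T.mean(0)[:2],yaw(T)]; print(pf0,pt0)
both(ct,cs,pf0,pt0,.07)
E
python3 run.py
```

```text
F [[671.0, 209.0], [633.0, -147.0], [456.0, -129.0], [494.0, 227.0]] [np.float64(178.8), np.float64(357.2), np.float64(178.1), np.float64(358.2)]
T [[629.0, 90.0], [605.0, -51.0], [505.0, -33.0], [529.0, 104.0]] [np.float64(100.6), np.float64(142.4), np.float64(100.7), np.float64(139.5)]
[np.float64(563.5894169550404), np.float64(40.094477850666195), -0.10650333030903776] [np.float64(566.9470995707852), np.float64(27.62991223435298), -0.16885084543752008]
top fix [ 5.62991e+02  4.16260e+01 -1.10000e-01] [-0.47, 0.83, 0.07, -0.08] tmpl [ 5.68613e+02  2.89160e+01 -1.76000e-01] [0.26, -0.24, 0.19, -0.19]
  template in fixture [  7. -12.] yaw -0.0663
   round err(hole-pin) [-10.6 -13.7]
   slot err(hole-pin) [-15.9 -13.6]
scene fix [ 5.62345e+02  4.05160e+01 -1.08000e-01] [-0.37, 0.25, 0.05, -0.03] tmpl [ 5.63808e+02  2.58660e+01 -1.72000e-01] [-0.56, 0.46, -0.38, 0.44]
  template in fixture [  3.  -14.4] yaw -0.0639
   round err(hole-pin) [-14.6 -16.1]
   slot err(hole-pin) [-19.8 -15.9]
```

```bash
cat >> fit.py <<'E'
def holes(c,pt,tilt,pf):
    """dark-hole centroids inside the lime plate -> fixture frame errors"""
    g=chan(c["frame"],"lime"); c0,s0=np.cos(pf[2]),np.sin(pf[2]); Ri=np.array([[c0,s0],[-s0,c0]]); out=[]
    for nm,h,pin in (("round",(25,40,10),(45,40)),("slot",(25,-40,10),(45,-40))):
        W=tf(pt,[h],tilt,z0=12)[0]; uv=proj(c,W)[0]
        yy,xx=np.mgrid[int(uv[1])-7:int(uv[1])+8,int(uv[0])-7:int(uv[0])+8]; pl=g[yy,xx]; w=np.clip(np.percentile(pl,80)-pl-15,0,None)
        m=np.array([(xx*w).sum(),(yy*w).sum()])/w.sum(); P=back(c,m,W[2])[0]
        B=tf(pt,[(h[0],h[1],0)],tilt,z0=12)[0]-W; P=P+B
        print("   hole",nm,"px",m.round(2),"model px",uv.round(2),"err",(Ri@(P[:2]-pf[:2])-pin).round(1)); out.append(P)
    return out
E
python3 - <<'E'
from fit import *
ct=eyes.capture("top"); cs=eyes.capture("scene")
pf=[563,41.3,-.109]; pt=[568,28.5,-.174]
for nm,c in(("top",ct),("scene",cs)):
    for z in (0,10):
        b=box(50,70,*([z,10,10,10] if nm=="top" else [10,z,z,10]))
        q,r=fit([c],pt,[list(b.values())],"lime",.07,12); print(nm,z,q.round(3),r); rel(np.array(pf),q,.07); holes(c,q,.07,pf)
c=cs; im=c["frame"].copy()
big=cv2.resize(im[190:360,225:445],None,fx=3.5,fy=3.5,interpolation=cv2.INTER_CUBIC)
def draw(p,L,t,z0,col):
    uv=(proj(c,tf(p,L,t,z0=z0))-[225,190]+.5)*3.5; cv2.polylines(big,[uv.astype(np.int32)],True,col,1)
R=lambda hx,hy,z:[(-hx,-hy,z),(hx,-hy,z),(hx,hy,z),(-hx,hy,z)]
draw(pt,R(50,70,10),.07,12,(255,0,0)); draw(pt,R(50,70,0),.07,12,(0,0,255)); draw(pf,R(90,180,12),0,0,(0,255,255))
draw(pf,[(70.5,-150,30),(70.5,150,30)],0,0,(255,0,255))
draw(pt,R(6.5,6.5,10)+np.array([25,40,0]),.07,12,(255,0,0)); draw(pt,R(6.5,8.5,10)+np.array([25,-40,0]),.07,12,(255,0,0))
save("ov",big)
E
```

```text
top 0 [ 5.68612e+02  2.89040e+01 -1.76000e-01] [0.25, -0.25, 0.2, -0.19]
  template in fixture [  6.9 -11.7] yaw -0.0671
   round err(hole-pin) [-10.6 -13.5]
   slot err(hole-pin) [-16.  -13.3]
   hole round px [289.28 214.47] model px [289.2 214.5] err [-10.5 -13.7]
   hole slot px [321.05 220.  ] model px [321.03 219.99] err [-16.  -13.3]
top 10 [ 5.68668e+02  2.88940e+01 -1.76000e-01] [0.23, -0.23, 0.2, -0.19]
  template in fixture [  7.  -11.7] yaw -0.0672
   round err(hole-pin) [-10.6 -13.5]
   slot err(hole-pin) [-15.9 -13.3]
   hole round px [289.28 214.47] model px [289.2  214.48] err [-10.5 -13.7]
   hole slot px [321.05 220.  ] model px [321.03 219.97] err [-16.  -13.3]
scene 0 [ 5.63769e+02  2.58780e+01 -1.72000e-01] [-0.58, 0.47, -0.36, 0.45]
  template in fixture [  2.4 -15.2] yaw -0.0629
   round err(hole-pin) [-15.3 -16.9]
   slot err(hole-pin) [-20.3 -16.7]
   hole round px [333.97 284.53] model px [334.41 282.95] err [-11.7 -15.5]
   hole slot px [303.51 263.45] model px [303.9  261.88] err [-16.7 -15.1]
scene 10 [ 5.67135e+02  2.71020e+01 -1.76000e-01] [0.7, -0.52, 0.3, -0.35]
  template in fixture [  5.7 -13.7] yaw -0.0666
   round err(hole-pin) [-11.9 -15.4]
   slot err(hole-pin) [-17.2 -15.2]
   hole round px [333.97 284.53] model px [334.07 284.49] err [-11.7 -15.5]
   hole slot px [303.5  263.46] model px [303.6  263.24] err [-16.7 -15.1]
```

View pics/ov.png

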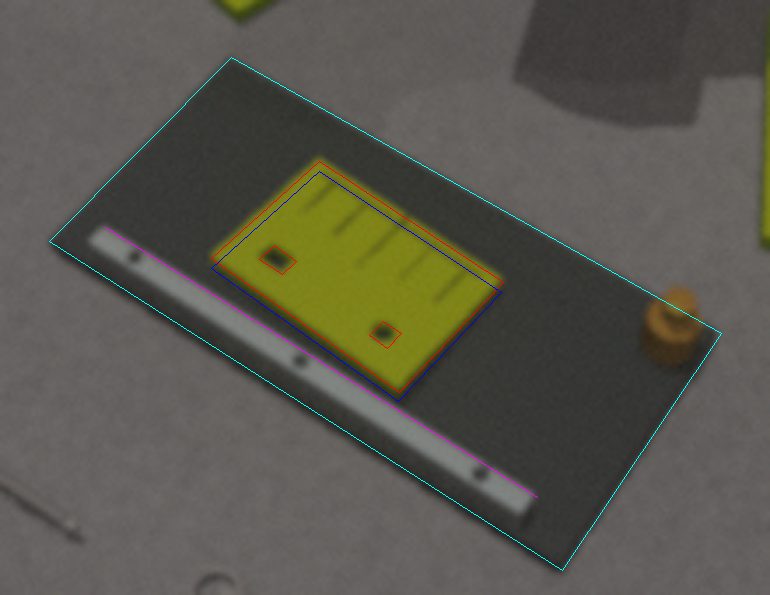

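The overlay shows the plate's top edges (red) matching the picture, and the size of 100 x 140 fits, so this is the right plate. The hole errors relative to the pins are about (-11,-14.5) mm for the round hole and (-16.5,-14.2) mm for the slot, with yaw -0.067. 

Plan:
1. Push with the open hand, square to the fence, from the near edge up to the fence. This also removes the yaw.
2. Push the right edge to the left until the plate drops.

>>> drive_tool(
  series="0.32 -0.24 0 0 0 0 1; 0.64 -0.48 0 0 0 0 1; 0.96 -0.71 0 0 0 0 1; 0.96 -0.71 0 0 0 0 1",
)

```text
time_s: 1.2
eef_pos: [296.8, -342.2, 199.4]
ee_rot: [-0.0, 0.974, 0.225, 0.0]
force: [1.3, 0.8, -0.9]
grip_width: 1.0
```

>>> drive_tool(
  series="0.32 -0.24 0 0 0 0 1; 0.64 -0.48 0 0 0 0 1; 0.96 -0.71 0 0 0 0 1; 0.96 -0.71 0 0 0 0 1",
)

```text
time_s: 1.6
eef_pos: [364.4, -211.6, 199.8]
ee_rot: [-0.0, 0.974, 0.228, 0.001]
force: [-0.7, -1.1, -1.0]
grip_width: 0.999
```

>>> drive_tool(
  series="0.32 -0.24 0 0 0 0 1; 0.64 -0.48 0 0 0 0 1; 0.96 -0.71 0 0 0 0 1; 0.96 -0.71 0 0 0 0 1",
)

```text
time_s: 2.0
eef_pos: [431.3, -80.9, 200.1]
ee_rot: [-0.0, 0.973, 0.231, 0.001]
force: [0.0, -0.4, 1.3]
grip_width: 0.999
```

```bash
cat > go.py <<'E'
# go.py fx fy z [yaw_off]: fixture-frame target for TCP -> normalised tool-frame shift/turn
import sys; from h import *; from scipy.spatial.transform import Rotation as R
PF=np.array([562.9,41.3]); YAW=-.109
a=[float(v) for v in sys.argv[1:]]; s=telemetry.sense(); w,x,y,z=s["ee_rot"]; Q=R.from_quat([x,y,z,w])
th=YAW+(a[3] if len(a)>3 else 0); F=np.array([[np.cos(YAW),-np.sin(YAW)],[np.sin(YAW),np.cos(YAW)]])
T=np.array([[np.cos(th),np.sin(th),0],[np.sin(th),-np.cos(th),0],[0,0,-1]]).T
tgt=np.r_[PF+F@a[:2],a[2]]
d=Q.inv().apply(tgt-s["eef_pos"])/120; r=(Q.inv()*R.from_matrix(T)).as_rotvec()/.5
print("t",round(s["time_s"],2),"in fixture",(F.T@(s["eef_pos"][:2]-PF)).round(1),"z",s["eef_pos"][2].round(1),"force(fix)",(F.T@s["force"][:2]).round(1),s["force"][2].round(1),"grip",round(s["grip_width"],2))
print("shift",d.round(3),"turn",r.round(3))
E
python3 go.py -72 -13 100
```

```text
t 2.0 in fixture [-117.5 -135.8] z 200.1 force(fix) [ 0.1 -0.4] 1.3 grip 1.0
shift [ 0.872 -0.653  0.836] turn [-0.002 -0.005  1.149]
```

>>> drive_tool(
  series="0.29 -0.22 0 0 0 0.25 1; 0.58 -0.44 0.1 0 0 0.5 1; 0.87 -0.65 0.3 0 0 0.75 1; 0.87 -0.65 0.6 0 0 1 1; 0.87 -0.65 0.8 0 0 1 1;  0.87 -0.65 0.8 0 0 1 1",
)

```text
time_s: 2.6
eef_pos: [488.4, 34.9, 101.6]
ee_rot: [-0.001, 1.0, -0.018, -0.002]
force: [-0.9, -0.8, -0.1]
grip_width: 1.001
```

```bash
python3 go.py -72 -13 20
```

```text
t 2.6 in fixture [-73.4 -14.5] z 101.6 force(fix) [-0.8 -0.9] -0.1 grip 1.0
shift [ 0.015 -0.01   0.68 ] turn [-0.004  0.008  0.148]
```

>>> drive_tool(
  series="0.01 -0.01 0.3 0 0 0.15 1; 0.01 -0.01 0.55 0 0 0.15 1; 0.01 -0.01 0.68 0 0 0.15 1; 0.01 -0.01 0.68 0 0 0.15 1",
)

```text
time_s: 3.0
eef_pos: [489.1, 35.1, 19.6]
ee_rot: [-0.001, 0.998, -0.056, -0.003]
force: [0.3, -0.3, 0.3]
grip_width: 1.002
```

```bash
python3 go.py -72 -13 16; python3 - <<'E'
from h import *
c=eyes.capture("scene"); save("s1",cv2.resize(c["frame"][150:360,225:505],None,fx=2.8,fy=2.8,interpolation=cv2.INTER_CUBIC))
E
```

```text
t 3.0 in fixture [-72.6 -14.2] z 19.6 force(fix) [ 0.3 -0.3] 0.3 grip 1.0
shift [ 0.006 -0.01   0.03 ] turn [-0.003  0.012 -0.004]
```

View pics/s1.png

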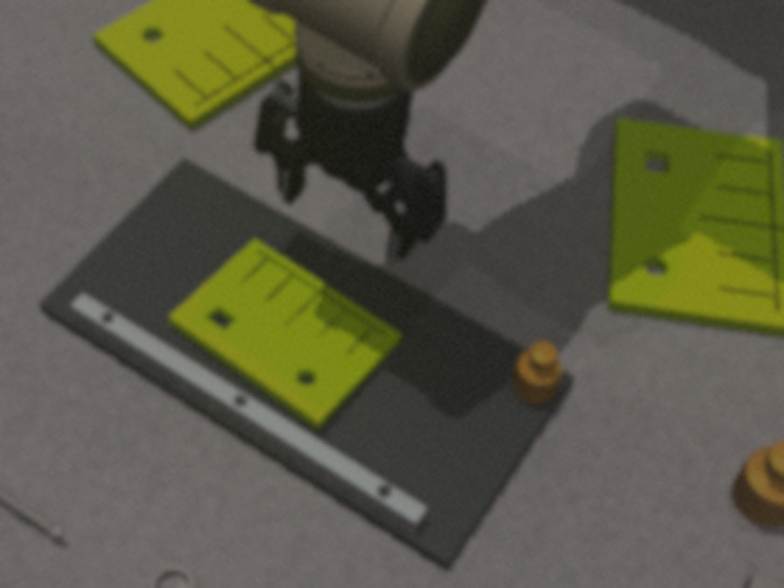

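The fingertips show at about px (328.6,221) and (368.6,242), both still clear of the plate. Next I work out how high those tips are.

```bash
python3 - <<'E'
from h import *
c=eyes.capture("scene"); F=np.array([[.994,.1088],[-.1088,.994]])
for z in(14,20,26,33,40):
    P=[np.r_[np.array([562.9,41.3])+F@[-72.6,-14.2+o],z] for o in(-57,-50,-42,42,50,57)]
    print(z,proj(c,P).round(0).tolist())
E
```

```text
14 [[325.0, 232.0], [328.0, 234.0], [331.0, 235.0], [363.0, 254.0], [366.0, 256.0], [369.0, 257.0]]
20 [[325.0, 231.0], [328.0, 232.0], [331.0, 234.0], [363.0, 252.0], [367.0, 254.0], [369.0, 256.0]]
26 [[325.0, 229.0], [328.0, 230.0], [331.0, 232.0], [364.0, 251.0], [367.0, 252.0], [370.0, 254.0]]
33 [[325.0, 227.0], [328.0, 228.0], [331.0, 230.0], [364.0, 249.0], [367.0, 251.0], [370.0, 252.0]]
40 [[325.0, 225.0], [328.0, 226.0], [331.0, 228.0], [364.0, 247.0], [367.0, 249.0], [370.0, 250.0]]
```

>>> drive_tool(
  series="0.005 -0.01 0.05 0 0.01 0 1; 0.005 -0.01 0.08 0 0.01 0 1; 0.005 -0.01 0.11 0 0.01 0 1;0.005 -0.01 0.13 0 0.01 0 1;0.005 -0.01 0.13 0 0.01 0 1",
)

```text
time_s: 3.6
eef_pos: [491.0, 36.5, 5.7]
ee_rot: [-0.001, 0.998, -0.055, 0.001]
force: [-0.3, -0.1, -0.5]
grip_width: 1.0
```

```bash
python3 go.py -41 -13 4
```

```text
t 3.6 in fixture [-71.  -12.6] z 5.7 force(fix) [-0.3 -0.1] -0.5 grip 1.0
shift [0.25  0.003 0.015] turn [-0.003 -0.005 -0.004]
```

>>> drive_tool(
  series="0 0 0.02 0 0 0 1; 0.05 0 0.02 0 0 0 1; 0.1 0 0.02 0 0 0 1; 0.13 0 0.02 0 0 0 1; 0.15 0 0.02 0 0 0 1; 0.17 0 0.02 0 0 0 1; 0.19 0 0.02 0 0 0 1; 0.21 0 0.02 0 0 0 1;0.21 0 0.02 0 0 0 1",
)

```text
time_s: 4.5
eef_pos: [516.3, 33.6, 3.3]
ee_rot: [-0.001, 0.998, -0.055, 0.001]
force: [-0.7, -0.2, -0.1]
grip_width: 1.0
```

```bash
python3 go.py -41 -13 4; cat > look.py <<'E'
from fit import *; import sys
tilt=float(sys.argv[1]); pf=np.array([562.9,41.3,-.109]); pt=np.array([568,28.5,-.174]) if len(sys.argv)<3 else np.array([float(v) for v in sys.argv[2:5]])
ct=eyes.capture("top"); cs=eyes.capture("scene")
for nm,c,sd in(("top",ct,["far","left","right"]),("scene",cs,["far","left","right"])):
    b=box(50,70,10,10,10,10); q,r=fit([c],pt,[[b[k] for k in sd]],"lime",tilt,12,its=8); print(nm,q.round(3),r); rel(pf,q,tilt); holes(c,q,tilt,pf)
if len(sys.argv)>5:
    A=cv2.resize(ct["frame"][180:275,220:345],None,fx=3.2,fy=3.2,interpolation=cv2.INTER_CUBIC); B=cv2.resize(cs["frame"][190:330,250:400],None,fx=2.6,fy=2.6,interpolation=cv2.INTER_CUBIC)
    h=max(A.shape[0],B.shape[0]); pad=lambda I:np.pad(I,((0,h-I.shape[0]),(0,0),(0,0))); save(sys.argv[5],np.hstack([pad(A),pad(B)]))
E
python3 look.py .07 573 29 -.15 s2
```

```text
t 4.5 in fixture [-45.5 -12.7] z 3.3 force(fix) [-0.7 -0.3] -0.1 grip 1.0
shift [ 0.038  0.003 -0.005] turn [-0.003 -0.006 -0.004]
top [ 5.68735e+02  2.60840e+01 -1.50000e-01] [0.03, -1.02, 0.51]
  template in fixture [  7.5 -14.5] yaw -0.0408
   round err(hole-pin) [-11.1 -15.5]
   slot err(hole-pin) [-14.4 -15.5]
   hole round px [289.36 218.08] model px [290.01 214.83] err [-19.3 -14.8]
   hole slot px [321.01 222.64] model px [321.98 219.48] err [-22.4 -13.9]
scene [ 5.68478e+02  2.70230e+01 -1.78000e-01] [-0.02, 0.33, -0.46]
  template in fixture [  7.1 -13.6] yaw -0.0691
   round err(hole-pin) [-10.4 -15.4]
   slot err(hole-pin) [-15.9 -15.2]
   hole round px [333.95 284.63] model px [333.66 285.  ] err [-11.4 -15.4]
   hole slot px [303.49 263.49] model px [303.25 263.65] err [-16.5 -15. ]
```

View pics/s2.png

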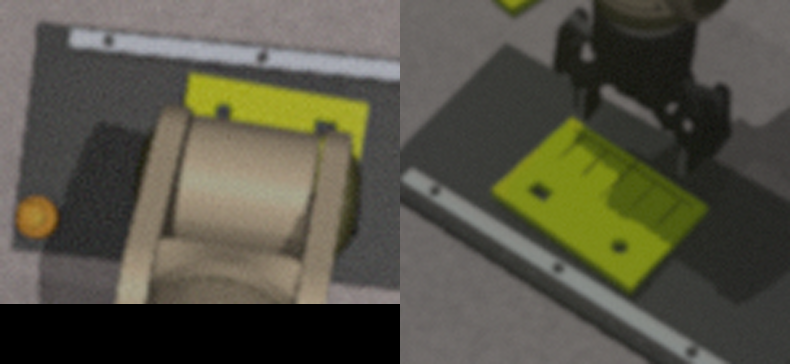

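```bash
python3 - <<'E'
from h import *
c=eyes.capture("scene"); F=np.array([[.994,.1088],[-.1088,.994]])
for dx in (-11,0,11):
  for z in(12,16,22,30):
    P=[np.r_[np.array([562.9,41.3])+F@[-45.5+dx,-12.7+o],z] for o in(-57,-42,42,57)]
    print(dx,z,proj(c,P).round(0).tolist())
im=c["frame"][195:285,280:400].astype(float); save("s3",cv2.resize(np.clip(255*(im/255)**.45,0,255).astype(np.uint8),None,fx=6,fy=6,interpolation=cv2.INTER_CUBIC))
E
```

```text
-11 12 [[321.0, 238.0], [327.0, 241.0], [360.0, 260.0], [366.0, 263.0]]
-11 16 [[321.0, 237.0], [327.0, 240.0], [360.0, 259.0], [366.0, 262.0]]
-11 22 [[321.0, 235.0], [327.0, 238.0], [360.0, 257.0], [366.0, 261.0]]
-11 30 [[321.0, 233.0], [327.0, 236.0], [360.0, 255.0], [366.0, 259.0]]
0 12 [[318.0, 241.0], [324.0, 244.0], [357.0, 263.0], [363.0, 267.0]]
0 16 [[318.0, 240.0], [324.0, 243.0], [357.0, 262.0], [363.0, 266.0]]
0 22 [[318.0, 238.0], [324.0, 242.0], [357.0, 261.0], [363.0, 264.0]]
0 30 [[318.0, 236.0], [324.0, 240.0], [357.0, 259.0], [363.0, 262.0]]
11 12 [[315.0, 245.0], [321.0, 248.0], [354.0, 267.0], [360.0, 271.0]]
11 16 [[315.0, 243.0], [321.0, 247.0], [354.0, 266.0], [360.0, 269.0]]
11 22 [[315.0, 242.0], [321.0, 245.0], [354.0, 264.0], [360.0, 268.0]]
11 30 [[315.0, 240.0], [321.0, 243.0], [354.0, 262.0], [361.0, 266.0]]
```

View pics/s3.png

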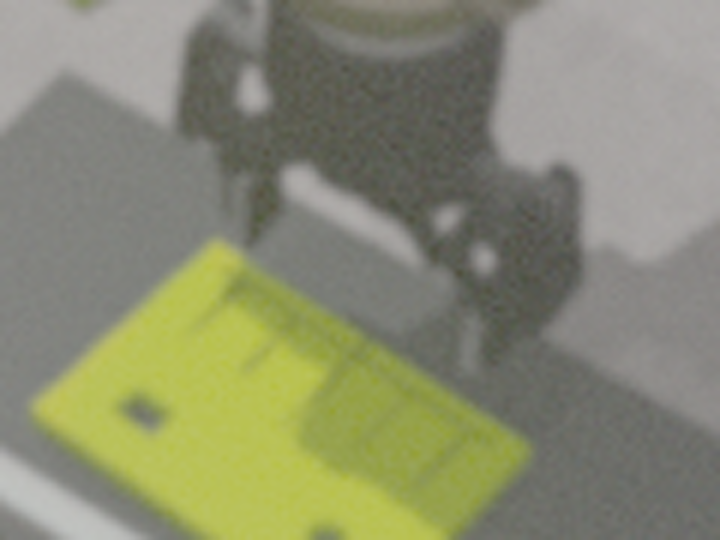

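The two readings of the tip position conflict: either low and behind the edge, or high above it. With the hand shut the TCP is exact, so I'll back off, raise and shut.

>>> drive_tool(
  series="-0.1 0 -0.02 0 0 0 1; -0.22 0 -0.16 0 0 0 1; -0.22 0.25 -0.2 0 0 0 0; -0.22 0.25 -0.2 0 0 0 0; -0.22 0.25 -0.2 0 0 0 0; -0.22 0.25 -0.2 0 0 0 0; -0.22 0.25 -0.2 0 0 0 0; -0.22 0.25 -0.2 0 0 0 0; -0.22 0.25 -0.2 0 0 0 0; -0.22 0.25 -0.2 0 0 0 0",
  newtons=20,
)

```text
time_s: 5.65
eef_pos: [486.3, 7.0, 27.1]
ee_rot: [-0.001, 0.998, -0.055, 0.001]
force: [-0.2, -0.1, 0.8]
grip_width: -0.002
```

```bash
python3 go.py -72 -42 16;  python3 - <<'E'
from h import *
c=eyes.capture("scene"); s=telemetry.sense(); print(proj(c,s["eef_pos"]), "crop",(proj(c,s["eef_pos"])-[280,175])*6)
im=c["frame"][175:275,280:400].astype(float); save("s4",cv2.resize(np.clip(255*(im/255)**.45,0,255).astype(np.uint8),None,fx=6,fy=6,interpolation=cv2.INTER_CUBIC))
E
```

```text
t 5.65 in fixture [-72.4 -42.5] z 27.1 force(fix) [-0.1 -0.2] 0.8 grip -0.0
shift [ 0.003 -0.004  0.093] turn [-0.003 -0.005 -0.003]
[[335.93687324 234.79309441]] crop [[335.62123945 358.75856645]]
```

View pics/s4.png

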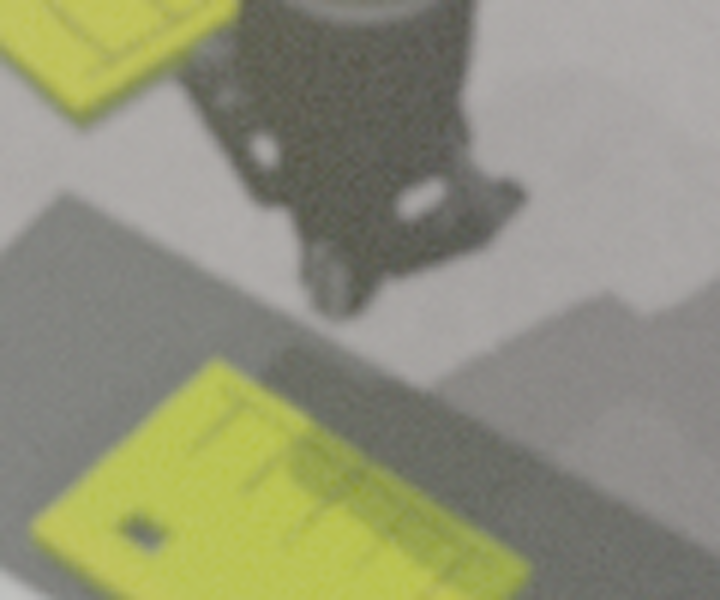

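>>> drive_tool(
  series="0 0 0.04 0 0 0 0; 0 0 0.07 0 0 0 0; 0 0 0.09 0 0 0 0; 0 0 0.1 0 0 0 0; 0 0 0.1 0 0 0 0",
)

```text
time_s: 6.2
eef_pos: [486.2, 7.0, 14.9]
ee_rot: [-0.001, 0.998, -0.055, 0.001]
force: [0.3, -0.5, -1.1]
grip_width: -0.001
```

```bash
python3 go.py -72 -42 12; python3 - <<'E'
from h import *
s=telemetry.sense()
for n in("scene","top"):
    c=eyes.capture(n); print(n,proj(c,s["eef_pos"]).round(1))
    if n=="scene":
        im=c["frame"][175:275,280:400].astype(float).mean(2); u=int(round(proj(c,s["eef_pos"])[0,0]))
        print(c["frame"][215:250,u-1:u+2].mean((1,2)).round(0))
E
```

```text
t 6.2 in fixture [-72.5 -42.5] z 14.9 force(fix) [ 0.4 -0.4] -1.1 grip -0.0
shift [ 0.004 -0.004  0.024] turn [-0.003 -0.004 -0.003]
scene [[335.8 238.2]]
[26. 24. 25. 27. 24. 28. 30. 37. 44. 46. 46. 46. 45. 46. 44. 47. 50. 51.
 52. 49. 44. 39. 37. 35. 34. 37. 35. 34. 36. 37. 37. 38. 46. 54. 59.]
top [[312.4 260.3]]
```

>>> drive_tool(
  series="0 0 0.01 0 0 0 0; 0 0 0.02 0 0 0 0; 0 0 0.03 0 0 0 0; 0 0 0.03 0 0 0 0",
)

```text
time_s: 6.7
eef_pos: [486.3, 7.0, 11.4]
ee_rot: [-0.001, 0.998, -0.055, 0.001]
force: [-0.6, -0.2, -0.6]
grip_width: 0.004
```

>>> drive_tool(
  series="0 0 0.01 0 0 0 0; 0 0 0.02 0 0 0 0; 0 0 0.03 0 0 0 0; 0 0 0.03 0 0 0 0",
)

```text
time_s: 7.1
eef_pos: [486.2, 6.9, 7.6]
ee_rot: [-0.001, 0.998, -0.055, 0.001]
force: [-0.1, -0.6, -0.3]
grip_width: -0.003
```

>>> drive_tool(
  series="0 0 0.01 0 0 0 0; 0 0 0.02 0 0 0 0; 0 0 0.03 0 0 0 0; 0 0 0.04 0 0 0 0; 0 0 0.04 0 0 0 0",
)

```text
time_s: 7.6
eef_pos: [486.1, 7.0, 2.6]
ee_rot: [-0.001, 0.998, -0.055, 0.001]
force: [-0.2, -0.0, 0.0]
grip_width: -0.001
```

>>> drive_tool(
  series="0 0 0.01 0 0 0 0; 0 0 0.02 0 0 0 0; 0 0 0.03 0 0 0 0;  0 0 0.03 0 0 0 0",
)

```text
time_s: 8.0
eef_pos: [486.0, 7.0, -1.1]
ee_rot: [-0.001, 0.998, -0.055, 0.001]
force: [0.1, 0.1, 0.8]
grip_width: -0.0
```

```bash
python3 go.py -72 -42 12; python3 - <<'E'
from h import *
s=telemetry.sense(); print(s["joints"].round(4))
c=eyes.capture("scene"); print(proj(c,s["eef_pos"]).round(1))
im=c["frame"][175:275,280:400].astype(float); save("s5",cv2.resize(np.clip(255*(im/255)**.45,0,255).astype(np.uint8),None,fx=6,fy=6,interpolation=cv2.INTER_CUBIC))
E
```

```text
t 8.0 in fixture [-72.7 -42.4] z -1.1 force(fix) [0.1 0.1] 0.8 grip -0.0
shift [ 0.006 -0.004 -0.109] turn [-0.003 -0.002 -0.003]
[-0.2283  0.4958  1.8301  0.0025  0.8146  1.4514]
[[335.6 242.4]]
```

View pics/s5.png

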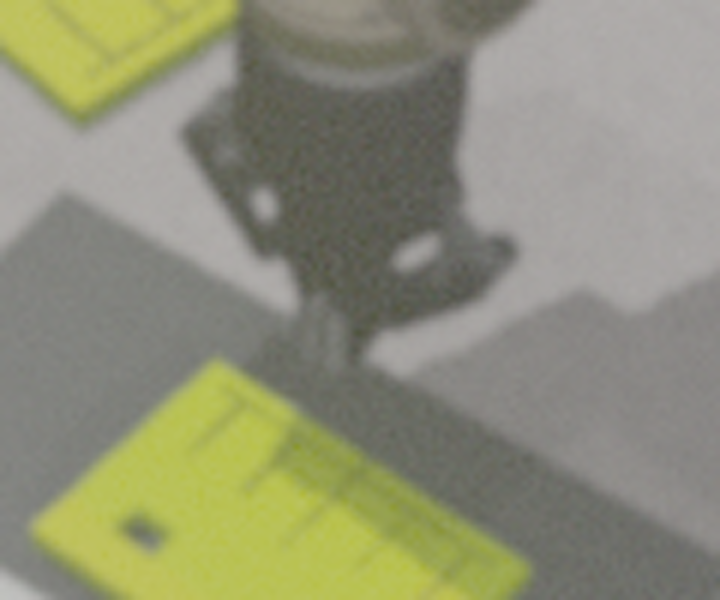

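>>> drive_tool(
  series="0 0 0.01 0 0 0 0; 0 0 0.02 0 0 0 0; 0 0 0.03 0 0 0 0; 0 0 0.03 0 0 0 0",
)

```text
time_s: 8.45
eef_pos: [485.9, 7.0, -4.8]
ee_rot: [-0.001, 0.998, -0.055, 0.001]
force: [-0.1, -0.1, 0.1]
grip_width: 0.002
```

>>> drive_tool(
  series="0 0 0.01 0 0 0 0; 0 0 0.02 0 0 0 0; 0 0 0.03 0 0 0 0; 0 0 0.03 0 0 0 0",
)

```text
time_s: 8.85
eef_pos: [485.8, 7.1, -8.6]
ee_rot: [-0.001, 0.998, -0.055, 0.0]
force: [0.2, 0.6, 0.8]
grip_width: 0.0
```

>>> drive_tool(
  series="0 0 0.01 0 0 0 0; 0 0 0.02 0 0 0 0; 0 0 0.03 0 0 0 0; 0 0 0.03 0 0 0 0",
)

```text
time_s: 9.25
eef_pos: [485.7, 7.1, -12.3]
ee_rot: [-0.001, 0.998, -0.055, 0.0]
force: [0.2, -0.8, -1.0]
grip_width: -0.005
```

```bash
python3 go.py -72 -42 12; python3 - <<'E'
from h import *
s=telemetry.sense(); print(s["tau"].round(1), s["eef_pos"])
c=eyes.capture("scene"); print(proj(c,s["eef_pos"]).round(1))
f=c["frame"].astype(float).mean(2)
np.set_printoptions(linewidth=200); print(f[228:246,326:350].round(0).astype(int))
E
```

```text
t 9.25 in fixture [-73.  -42.4] z -12.3 force(fix) [ 0.3 -0.8] -1.0 grip -0.01
shift [ 0.008 -0.004 -0.203] turn [-0.004 -0.001 -0.003]
[ -0.  -41.9 -17.6   0.   -0.   -0. ] [485.73876394   7.09186817 -12.34096231]
[[335.5 245.4]]
[[49 50 52 41 33 40 48 47 34 28 27 24 25 24 22 26 23 26 23 25 21 26 25 26]
 [46 47 46 38 33 42 46 44 36 33 27 24 26 26 23 23 23 25 25 27 24 22 25 22]
 [40 41 42 37 40 43 45 37 37 42 35 26 28 26 28 25 22 25 26 26 22 24 21 24]
 [36 41 39 34 39 45 45 37 39 45 39 33 25 24 26 27 29 26 24 27 22 29 33 41]
 [35 38 36 33 38 41 43 39 41 48 45 36 27 24 22 27 26 31 35 34 39 44 56 64]
 [36 35 37 31 34 45 42 39 41 46 48 33 31 25 24 26 31 48 56 59 64 71 79 83]
 [40 34 35 36 40 44 44 43 43 48 46 35 28 27 24 29 41 63 76 80 81 87 88 85]
 [32 35 37 38 41 46 42 38 38 50 45 33 30 22 26 31 41 61 78 90 90 89 83 73]
 [36 37 36 36 41 47 45 40 44 51 48 34 30 22 24 28 41 52 71 82 82 78 70 66]
 [34 37 38 38 44 40 43 39 46 50 43 31 28 29 28 32 37 42 49 61 65 62 60 61]
 [36 35 37 38 39 40 42 39 45 49 45 37 29 24 32 33 36 36 34 44 47 47 55 59]
 [39 36 36 35 37 36 34 37 42 45 46 42 35 30 36 34 34 36 38 36 37 40 42 49]
 [54 47 37 35 34 38 37 36 40 40 42 36 35 34 35 36 35 35 36 37 37 35 40 39]
 [68 55 48 42 38 38 37 37 36 38 38 37 37 34 37 33 35 34 38 36 34 35 36 37]
 [86 74 59 49 43 35 36 34 35 34 34 35 37 34 32 33 37 34 37 33 33 31 37 31]
 [87 79 65 55 48 39 36 35 37 36 33 38 36 36 36 36 37 39 37 33 33 37 35 35]
 [80 75 65 62 54 49 42 37 37 35 35 36 37 34 36 34 37 36 36 36 34 39 34 33]
 [70 63 60 61 61 56 49 43 40 36 37 34 36 36 38 36 38 34 31 33 39 36 36 34]]
```

>>> drive_tool(
  series="0 0 0.01 0 0 0 0; 0 0 0.02 0 0 0 0; 0 0 0.03 0 0 0 0; 0 0 0.03 0 0 0 0",
)

```text
time_s: 9.7
eef_pos: [485.7, 7.1, -16.0]
ee_rot: [-0.001, 0.998, -0.055, 0.0]
force: [0.4, 0.9, -0.3]
grip_width: -0.005
```

>>> drive_tool(
  series="0 0 0.01 0 0 0 0; 0 0 0.02 0 0 0 0; 0 0 0.03 0 0 0 0; 0 0 0.03 0 0 0 0",
)

```text
time_s: 10.1
eef_pos: [485.6, 7.1, -19.8]
ee_rot: [-0.001, 0.998, -0.055, -0.0]
force: [0.4, -0.2, -0.8]
grip_width: 0.004
```

```bash
python3 - <<'E'
from h import *
s=telemetry.sense()
F=np.array([[.994,.1088],[-.1088,.994]])
np.set_printoptions(linewidth=200)
c=eyes.capture("scene"); print(proj(c,s["eef_pos"]).round(1)); f=c["frame"].astype(float).mean(2); print(f[232:250,326:350].round(0).astype(int))
for uv in((331.5,241),(335.5,242.5)):
    for z in(12,20,30): print(uv,z,F.T@(back(c,uv,z)[0,:2]-[562.9,41.3]))
c=eyes.capture("top"); print(proj(c,s["eef_pos"]+[0,0,150]).round(1), proj(c,s["eef_pos"]+[0,0,250]).round(1))
im=c["frame"][170:300,220:400].astype(float); save("t6",cv2.resize(np.clip(255*(im/255)**.6,0,255).astype(np.uint8),None,fx=4.4,fy=4.4,interpolation=cv2.INTER_CUBIC))
E
```

```text
[[335.5 247.3]]
[[37 31 37 33 35 42 44 40 37 41 32 26 22 20 24 26 21 28 25 23 24 25 27 25]
 [35 36 34 32 35 44 48 42 46 43 38 31 25 25 26 28 25 23 23 26 19 28 29 28]
 [35 32 33 33 40 44 43 39 43 45 40 34 26 25 26 22 26 29 27 31 31 35 35 39]
 [36 32 35 32 35 46 43 38 42 49 44 38 31 19 26 28 25 31 38 38 43 47 51 54]
 [38 37 35 35 39 45 42 36 45 50 45 35 27 23 22 22 27 30 41 43 54 54 58 60]
 [34 38 34 37 41 44 45 41 46 47 43 34 26 25 27 31 28 36 40 40 51 55 60 62]
 [36 35 35 33 40 46 43 40 45 49 43 35 22 25 27 31 29 33 35 34 42 48 53 55]
 [41 37 37 36 39 42 42 41 47 48 41 32 26 28 33 32 37 36 37 34 35 38 46 48]
 [53 44 41 35 39 40 39 38 44 49 45 36 29 31 35 33 34 33 38 32 36 37 39 37]
 [72 56 45 40 39 35 36 38 42 45 45 37 34 32 31 35 34 37 37 38 34 32 35 38]
 [79 64 52 43 40 34 37 35 39 44 39 39 33 34 35 35 36 34 36 34 33 36 33 36]
 [76 66 60 53 44 35 39 35 35 36 34 37 39 34 37 33 35 35 34 36 34 37 36 33]
 [70 65 60 59 55 45 39 38 38 36 38 35 34 37 35 35 34 36 31 35 37 35 31 36]
 [57 59 58 63 56 55 48 45 38 35 37 35 36 37 36 36 37 36 36 32 35 34 36 36]
 [61 58 53 59 61 59 56 53 45 37 37 38 37 36 35 34 36 35 36 37 35 35 36 36]
 [61 58 54 53 55 60 59 59 54 49 45 39 34 37 34 34 36 37 34 35 34 34 34 34]
 [59 60 54 53 54 55 56 62 61 58 55 44 43 38 36 37 33 30 36 37 36 34 35 35]
 [61 54 53 56 55 55 55 53 61 58 57 58 46 47 38 36 37 37 34 35 36 38 37 34]]
(331.5, 241) 12 [-62.56230795 -46.8649714 ]
(331.5, 241) 20 [-57.61975785 -43.69294986]
(331.5, 241) 30 [-51.44157023 -39.72792294]
(335.5, 242.5) 12 [-64.30874946 -37.54016533]
(335.5, 242.5) 20 [-59.34949102 -34.45735493]
(335.5, 242.5) 30 [-53.15041797 -30.60384193]
[[311.7 258.4]] [[311.1 256.2]]
```

View pics/t6.png

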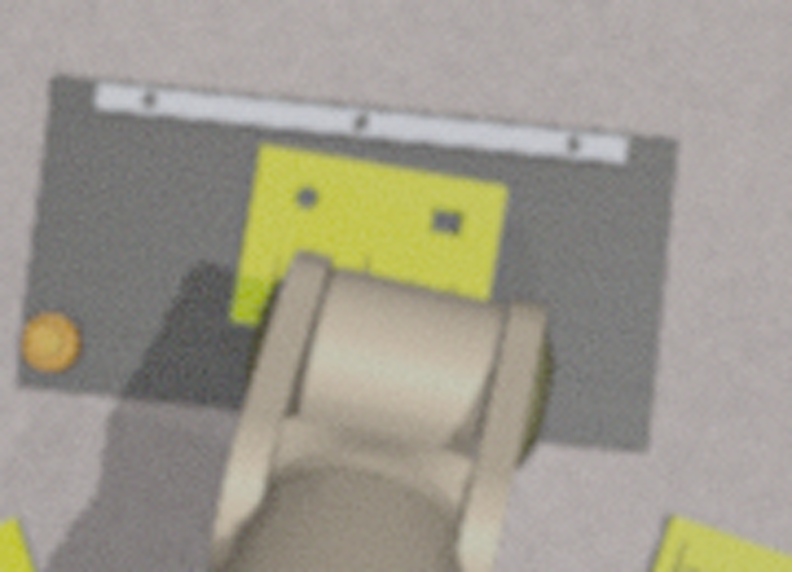

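The back-projection now agrees with the sideways position: at z=12 the finger fronts lie at fixture (-63,-42), where -61.5 was expected. So the real tip stands about 31 to 33 mm above the reported TCP. I'll feel for the slab gently to pin that down.

>>> drive_tool(
  series="0 0 0.005 0 0 0 0; 0 0 0.01 0 0 0 0; 0 0 0.015 0 0 0 0; 0 0 0.015 0 0 0 0",
)

```text
time_s: 10.6
eef_pos: [485.8, 7.1, -20.3]
ee_rot: [-0.001, 0.998, -0.055, 0.0]
force: [-6.1, 0.5, 16.2]
grip_width: 0.003
```

>>> drive_tool(
  series="0 0 0.005 0 0 0 0; 0 0 0.01 0 0 0 0; 0 0 0.015 0 0 0 0; 0 0 0.015 0 0 0 0",
)

```text
time_s: 11.0
eef_pos: [485.8, 7.1, -20.3]
ee_rot: [-0.001, 0.998, -0.055, 0.0]
force: [-9.3, 1.5, 25.8]
grip_width: -0.003
```

Contact is at reported z -20.3, so the true tip is the reported z + 32.3, and about +45 with the hand open. Next I raise, open and lower the tips to about 17 mm for the square two-finger push.

>>> drive_tool(
  series="0 0 -0.1 0 0 0 0; 0 -0.12 -0.15 0 0 0 1; 0 -0.245 -0.15 0 0 0 1; 0 -0.245 -0.15 0 0 0 1; 0 -0.245 -0.15 0 0 0 1; 0 -0.245 -0.1 0 0 0 1; 0 -0.245 -0.05 0 0 0 1; 0 -0.245 0 0 0 0 1; 0 -0.245 0.03 0 0 0 1; 0 -0.245 0.06 0 0 0 1; 0 -0.245 0.06 0 0 0 1",
)

```text
time_s: 12.1
eef_pos: [488.8, 36.3, -28.0]
ee_rot: [-0.001, 0.998, -0.055, -0.0]
force: [-0.3, -0.3, 0.1]
grip_width: 1.001
```

```bash
python3 go.py -41 -13 -28
```

```text
t 12.1 in fixture [-73.1 -13. ] z -28.0 force(fix) [-0.2 -0.3] 0.1 grip 1.0
shift [ 0.268 -0.001 -0.   ] turn [-0.003  0.001 -0.002]
```

>>> drive_tool(
  series="0.05 0 0 0 0 0 1; 0.09 0 0 0 0 0 1; 0.11 0 0 0 0 0 1; 0.13 0 0 0 0 0 1; 0.15 0 0 0 0 0 1; 0.17 0 0 0 0 0 1; 0.19 0 0 0 0 0 1; 0.21 0 0 0 0 0 1; 0.22 0 0 0 0 0 1; 0.22 0 0 0 0 0 1",
)

```text
time_s: 13.1
eef_pos: [515.3, 33.4, -28.1]
ee_rot: [-0.001, 0.998, -0.055, 0.0]
force: [0.2, -0.4, 0.6]
grip_width: 1.0
```

```bash
python3 go.py -41 -13 -28; python3 look.py .07 573 29 -.12
```

```text
t 13.1 in fixture [-46.5 -13. ] z -28.1 force(fix) [ 0.2 -0.4] 0.6 grip 1.0
shift [ 0.046 -0.    -0.   ] turn [-0.003  0.    -0.002]
top [ 5.79643e+02  2.87130e+01 -6.50000e-02] [0.04, -1.22, 0.3]
  template in fixture [ 18.  -10.7] yaw 0.0436
   round err(hole-pin) [-3.9 -9.6]
   slot err(hole-pin) [-0.5 -9.6]
   hole round px [285.86 213.83] model px [287.99 211.72] err [-9.7 -5. ]
   hole slot px [319.94 214.58] model px [320.22 213.67] err [-2.8 -9.1]
scene [ 5.78039e+02  2.93150e+01 -1.14000e-01] [0.0, 0.32, -0.46]
  template in fixture [ 16.4 -10.3] yaw -0.0049
   round err(hole-pin) [ -3.6 -10.4]
   slot err(hole-pin) [ -4.  -10.4]
   hole round px [333.98 288.37] model px [333.8  288.62] err [ -4.3 -10.4]
   hole slot px [301.76 268.72] model px [301.65 268.72] err [ -4.2 -10.2]
```

>>> drive_tool(
  series="0.015 0 0 0 0 0 1; 0.025 0 0 0 0 0 1; 0.03 0 0 0 0 0 1; 0.035 0 0 0 0 0 1; 0.035 0 0 0 0 0 1",
)

```text
time_s: 13.7
eef_pos: [519.5, 32.9, -28.0]
ee_rot: [-0.001, 0.998, -0.055, 0.0]
force: [-1.5, 0.0, 0.7]
grip_width: 0.997
```

```bash
python3 go.py -41 -13 -28; python3 look.py .07 581 29 -.11
```

```text
t 13.7 in fixture [-42.3 -13. ] z -28.0 force(fix) [-1.5 -0.1] 0.7 grip 1.0
shift [ 0.01 -0.   -0.  ] turn [-0.003 -0.001 -0.002]
top [ 5.82795e+02  2.82690e+01 -6.20000e-02] [-0.04, -1.24, 0.19]
  template in fixture [ 21.2 -10.8] yaw 0.0469
   round err(hole-pin) [-0.9 -9.7]
   slot err(hole-pin) [ 2.9 -9.6]
   hole round px [286.69 213.37] model px [288.13 210.5 ] err [-8.4 -6.9]
   hole slot px [320.11 213.01] model px [320.37 212.35] err [ 1.2 -9.1]
scene [ 5.80251e+02  2.90810e+01 -1.13000e-01] [0.01, 0.36, -0.44]
  template in fixture [ 18.6 -10.3] yaw -0.0042
   round err(hole-pin) [ -1.4 -10.4]
   slot err(hole-pin) [ -1.8 -10.4]
   hole round px [332.75 289.78] model px [333.18 289.41] err [ -0.2 -10.6]
   hole slot px [300.56 270.03] model px [301.   269.48] err [ -0.2 -10.3]
```

>>> drive_tool(
  series="-0.1 0 0 0 0 0 1; -0.2 0 0 0 0 0 1; -0.2 0 -0.3 0 0 0 1; -0.2 0 -0.6 0 0 0 0.5; 0 0.3 -0.6 0 0 0 0; 0.3 0.6 -0.6 0 0 0 0; 0.56 0.78 -0.6 0 0 0 0; 0.56 0.78 -0.6 0 0 0 0; 0.56 0.78 -0.6 0 0 0 0; 0.56 0.78 -0.4 0 0 0 0; 0.56 0.78 -0.2 0 0 0 0; 0.56 0.78 -0.2 0 0 0 0",
)

```text
time_s: 15.0
eef_pos: [573.6, -66.0, -6.6]
ee_rot: [-0.001, 0.999, -0.054, -0.002]
force: [-0.3, -0.4, -0.7]
grip_width: -0.002
```

```bash
python3 go.py 25 -100 -14; python3 look.py .07 581 29 -.11
```

```text
t 15.0 in fixture [  22.3 -105.5] z -6.6 force(fix) [-0.2 -0.4] -0.7 grip -0.0
shift [ 0.023 -0.046  0.062] turn [-0.005  0.01  -0.   ]
top [ 5.83017e+02  3.12950e+01 -1.05000e-01] [-0.01, 0.02, -0.01]
  template in fixture [21.1 -7.8] yaw 0.0038
   round err(hole-pin) [ 0.8 -7.7]
   slot err(hole-pin) [ 1.1 -7.7]
   hole round px [287.93 209.58] model px [287.39 209.76] err [ 1.4 -9. ]
   hole slot px [nan nan] model px [319.51 212.99] err [nan nan]
scene [ 5.8066e+02  2.9025e+01 -1.1000e-01] [-0.03, 0.31, -0.42]
  template in fixture [ 19.  -10.3] yaw -0.0011
   round err(hole-pin) [ -1.2 -10.3]
   slot err(hole-pin) [ -1.2 -10.3]
   hole round px [332.04 288.74] model px [333.13 289.53] err [ -1.4 -13.1]
   hole slot px [300.45 270.56] model px [300.87 269.68] err [ 1.  -9.7]fit.py:58: RuntimeWarning: invalid value encountered in divide
  m=np.array([(xx*w).sum(),(yy*w).sum()])/w.sum(); P=back(c,m,W[2])[0]
```

>>> drive_tool(
  series="0.02 0 0.03 0 0.01 0 0; 0.02 0 0.06 0 0.01 0 0; 0.02 -0.02 0.06 0 0.01 0 0; 0.02 -0.05 0.06 0 0.01 0 0; 0.02 -0.08 0.06 0 0.01 0 0; 0.02 -0.1 0.06 0 0.01 0 0; 0.02 -0.12 0.06 0 0.01 0 0; 0.02 -0.12 0.06 0 0.01 0 0",
)

```text
time_s: 15.9
eef_pos: [579.9, -52.5, -10.6]
ee_rot: [-0.001, 0.999, -0.054, 0.003]
force: [-0.1, -0.2, 0.3]
grip_width: -0.0
```

```bash
python3 go.py 25 -84 -14; python3 look.py .07 581 29 -.11
```

```text
t 15.9 in fixture [ 27.1 -91.4] z -10.6 force(fix) [-0.1 -0.2] 0.3 grip -0.0
shift [-0.017 -0.061  0.028] turn [-0.003 -0.011  0.   ]
top [ 5.83215e+02  3.10420e+01 -1.03000e-01] [0.05, 0.07, -0.39]
  template in fixture [21.3 -8. ] yaw 0.0056
   round err(hole-pin) [ 0.9 -7.9]
   slot err(hole-pin) [ 1.3 -7.8]
   hole round px [287.78 209.56] model px [287.47 209.71] err [ 1.4 -8.6]
   hole slot px [nan nan] model px [319.6  212.88] err [nan nan]
scene [ 5.8076e+02  2.9750e+01 -1.1900e-01] [0.01, 0.03, -0.71]
  template in fixture [19.  -9.5] yaw -0.0103
   round err(hole-pin) [-0.8 -9.8]
   slot err(hole-pin) [-1.6 -9.8]
   hole round px [332.72 290.23] model px [333.23 289.79] err [  0.6 -10.1]
   hole slot px [300.46 270.56] model px [301.17 269.69] err [ 0.9 -9.7]fit.py:58: RuntimeWarning: invalid value encountered in divide
  m=np.array([(xx*w).sum(),(yy*w).sum()])/w.sum(); P=back(c,m,W[2])[0]
```

>>> drive_tool(
  series="-0.01 0 0.03 0 0 0 0; -0.01 -0.02 0.03 0 0 0 0; -0.01 -0.035 0.03 0 0 0 0; -0.01 -0.05 0.03 0 0 0 0; -0.01 -0.06 0.03 0 0 0 0; -0.01 -0.06 0.03 0 0 0 0",
)

```text
time_s: 16.6
eef_pos: [579.4, -45.1, -14.3]
ee_rot: [-0.001, 0.999, -0.054, 0.003]
force: [0.6, -0.5, 0.2]
grip_width: -0.003
```

```bash
python3 go.py 25 -84 -14; python3 look.py .07 581 29 -.11 2>&1 | grep -v Warn
```

```text
t 16.6 in fixture [ 25.8 -84.1] z -14.3 force(fix) [ 0.6 -0.4] 0.2 grip -0.0
shift [-0.006 -0.001 -0.003] turn [-0.003 -0.01   0.   ]
  m=np.array([(xx*w).sum(),(yy*w).sum()])/w.sum(); P=back(c,m,W[2])[0]
top [ 5.83533e+02  3.77750e+01 -9.40000e-02] [0.02, -0.13, 0.37]
  template in fixture [20.9 -1.3] yaw 0.015
   round err(hole-pin) [ 0.1 -0.9]
   slot err(hole-pin) [ 1.3 -0.9]
   hole round px [285.23 209.86] model px [284.65 209.74] err [-0.  -2.4]
   hole slot px [nan nan] model px [316.8 212.6] err [nan nan]
scene [ 5.82297e+02  3.76890e+01 -1.04000e-01] [-0.02, -0.15, 0.09]
  template in fixture [19.7 -1.5] yaw 0.0052
   round err(hole-pin) [-0.7 -1.4]
   slot err(hole-pin) [-0.3 -1.4]
   hole round px [335.73 292.82] model px [336.72 291.97] err [ 2.  -1.9]
   hole slot px [302.67 273.58] model px [304.11 272.15] err [ 4.2 -1.7]
```

```bash
for t in 0.001 .02 .04; do echo "== $t"; python3 look.py $t 582 38 -.105 2>&1 | grep -v -e Warn -e m=np; done
```

```text
== 0.001
top [ 5.83777e+02  3.79430e+01 -8.60000e-02] [0.02, -0.04, 0.2]
  template in fixture [21.1 -1.1] yaw 0.0231
   round err(hole-pin) [ 0.2 -0.5]
   slot err(hole-pin) [ 2.  -0.5]
   hole round px [285.23 209.83] model px [284.65 209.68] err [-0. -2.]
   hole slot px [nan nan] model px [316.7  212.28] err [nan nan]
scene [ 5.77993e+02  3.69250e+01 -1.11000e-01] [-0.02, 0.01, -0.35]
  template in fixture [15.5 -2.7] yaw -0.0022
   round err(hole-pin) [-4.4 -2.8]
   slot err(hole-pin) [-4.6 -2.8]
   hole round px [335.67 292.87] model px [336.91 291.84] err [-1.  -3.4]
   hole slot px [302.66 273.56] model px [304.67 271.96] err [ 0.9 -3.8]
== .02
top [ 5.83699e+02  3.78110e+01 -9.00000e-02] [0.06, -0.07, 0.33]
  template in fixture [21.1 -1.2] yaw 0.0194
   round err(hole-pin) [ 0.3 -0.7]
   slot err(hole-pin) [ 1.8 -0.7]
   hole round px [285.24 209.81] model px [284.7  209.66] err [ 0.  -2.1]
   hole slot px [nan nan] model px [316.78 212.38] err [nan nan]
scene [ 5.79119e+02  3.71680e+01 -1.10000e-01] [-0.0, 0.03, -0.21]
  template in fixture [16.6 -2.3] yaw -0.0009
   round
[... 161 characters left out ...]
3.54] model px [304.53 271.99] err [ 1.8 -3.3]
== .04
top [ 5.83337e+02  3.76870e+01 -9.30000e-02] [-0.01, -0.01, 0.17]
  template in fixture [20.7 -1.4] yaw 0.0164
   round err(hole-pin) [-0. -1.]
   slot err(hole-pin) [ 1.3 -1. ]
   hole round px [285.22 209.86] model px [284.74 209.78] err [-0.1 -2.2]
   hole slot px [nan nan] model px [316.84 212.6 ] err [nan nan]
scene [ 5.80374e+02  3.74010e+01 -1.08000e-01] [-0.02, -0.06, -0.04]
  template in fixture [17.8 -2. ] yaw 0.0012
   round err(hole-pin) [-2.3 -1.9]
   slot err(hole-pin) [-2.2 -1.9]
   hole round px [335.64 292.87] model px [336.81 291.92] err [ 0.8 -2.6]
   hole slot px [302.69 273.55] model px [304.37 272.06] err [ 2.7 -2.6]
```

>>> drive_tool(
  series="0 -0.005 0 0 0 0 0; 0 -0.01 0 0 0 0 0; 0 -0.015 0 0 0 0 0; 0 -0.015 0 0 0 0 0",
)

```text
time_s: 17.4
eef_pos: [579.7, -43.7, -14.2]
ee_rot: [-0.001, 0.999, -0.055, 0.003]
force: [1.0, 0.1, -0.6]
grip_width: -0.001
```

```bash
python3 go.py 25 -84 -14; for t in 0.001 .07; do echo "== $t"; python3 look.py $t 583 39 -.107 2>&1 | grep -v -e Warn -e m=np; done
```

```text
t 17.4 in fixture [ 25.9 -82.6] z -14.2 force(fix) [1.  0.2] -0.6 grip -0.0
shift [-0.008  0.011 -0.002] turn [-0.003 -0.011 -0.   ]
== 0.001
top [ 5.8369e+02  3.8042e+01 -9.0000e-02] [0.05, -0.1, 0.32]
  template in fixture [21. -1.] yaw 0.0185
   round err(hole-pin) [ 0.3 -0.5]
   slot err(hole-pin) [ 1.8 -0.5]
   hole round px [285.18 209.81] model px [284.66 209.65] err [ 0.  -1.9]
   hole slot px [nan nan] model px [316.7  212.39] err [nan nan]
scene [ 5.77983e+02  3.70150e+01 -1.10000e-01] [-0.03, 0.02, -0.34]
  template in fixture [15.5 -2.6] yaw -0.0014
   round err(hole-pin) [-4.5 -2.7]
   slot err(hole-pin) [-4.6 -2.7]
   hole round px [335.71 292.83] model px [336.97 291.85] err [-1.2 -3.4]
   hole slot px [302.69 273.58] model px [304.71 271.99] err [ 0.9 -3.7]
== .07
top [ 5.82204e+02  3.77900e+01 -1.19000e-01] [-0.09, -0.16, 0.39]
  template in fixture [19.6 -1.4] yaw -0.0095
   round err(hole-pin) [-0.2 -1.6]
   slot err(hole-pin) [-1.  -1.6]
   hole round px [285.2  209.81] model px [284.92 209.9 ] err [ 0.1 -2.3]
   hole slot px [nan nan] model px [316.99 213.55] err [nan nan]
scene [ 5.82264e+02  3.77520e+01 -1.03000e-01] [-0.04, -0.2, 0.08]
  template in fixture [19.6 -1.4] yaw 0.0063
   round err(hole-pin) [-0.8 -1.3]
   slot err(hole-pin) [-0.3 -1.3]
   hole round px [335.64 292.89] model px [336.79 291.96] err [ 2.3 -1.9]
   hole slot px [302.69 273.57] model px [304.14 272.18] err [ 4.1 -1.7]
```

```bash
cat > ov.py <<'E'
from fit import *; import sys
pf=np.array([562.9,41.3,-.109]); pt=tf(pf,[(20,0,12)])[0]; pt=[pt[0],pt[1],-.109]
out=[]
for n,(x0,y0,w,h) in(("top",(255,185,95,75)),("scene",(270,215,115,105))):
    c=eyes.capture(n); k=395/w; im=np.clip(255*(c["frame"][y0:y0+h,x0:x0+w]/255.)**.6,0,255).astype(np.uint8); big=np.ascontiguousarray(cv2.resize(im,None,fx=k,fy=k,interpolation=cv2.INTER_CUBIC))
    def draw(p,L,t,z0,col): cv2.polylines(big,[((proj(c,tf(p,L,t,z0=z0))-[x0,y0]+.5)*k).astype(np.int32)],True,col,1)
    R=lambda hx,hy,z:[(-hx,-hy,z),(hx,-hy,z),(hx,hy,z),(-hx,hy,z)]
    draw(pt,R(50,70,10),0,12,(255,0,0)); draw(pf,[(70.5,-150,30),(70.5,150,30)],0,0,(255,0,255))
    draw(pt,np.array(R(6.5,6.5,10))+[25,40,0],0,12,(0,0,255)); draw(pt,np.array(R(6.5,8.5,10))+[25,-40,0],0,12,(0,0,255))
    out.append(big)
H=max(o.shape[0] for o in out); save(sys.argv[1],np.hstack([np.pad(o,((0,H-o.shape[0]),(0,0),(0,0))) for o in out]))
E
python3 ov.py ov7
```

```text
(no output)
```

View pics/ov7.png

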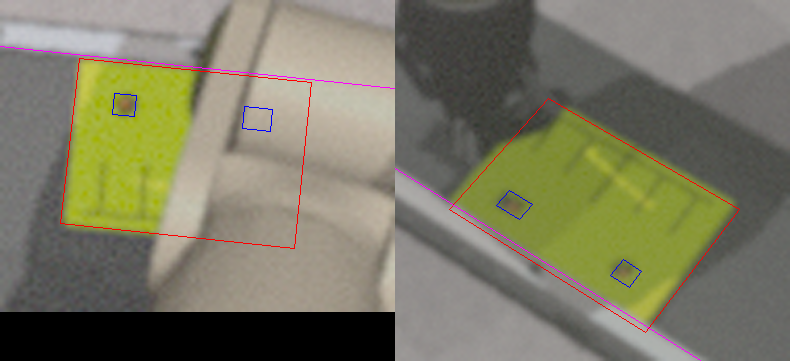

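The seated overlay matches in both views, with brass showing inside both holes, at (124,104) in the top half and at (514,205) and (626,270) in the scene half. I'll withdraw and check that it lies flat.

>>> drive_tool(
  series="0 0.1 0 0 0 0 0; 0 0.2 0 0 0 0 0; 0 0.25 -0.3 0 0 0 0; 0 0.3 -0.7 0 0 0 0; -0.3 0.6 -1 0 0 0 0; -0.6 0.9 -1 0 0 0 0; -1 1 -1 0 0 0 0; -1 1 -1 0 0 0 0; -1 1 -1 0 0 0 0",
)

```text
time_s: 18.6
eef_pos: [445.7, -151.3, 105.4]
ee_rot: [-0.0, 0.998, -0.056, 0.003]
force: [1.3, 0.1, -0.5]
grip_width: 0.001
```

>>> drive_tool(
  series="0 0.3 0 0 0 0 0; 0 0.6 0 0 0 0 0; -0.3 1 0 0 0 0 0; -0.5 1 0 0 0 0 0; -0.5 1 0 0 0 0 0; -0.5 1 0 0 0 0 0",
)

```text
time_s: 19.2
eef_pos: [373.6, -264.4, 105.1]
ee_rot: [-0.0, 0.998, -0.056, 0.003]
force: [0.2, -0.4, 0.5]
grip_width: 0.002
```

```bash
python3 ov.py ov8; python3 - <<'E'
from fit import *
pf=np.array([562.9,41.3,-.109]); p0=np.array([582.8,39.1,-.109]); b=box(50,70,10,10,10,10)
ct=eyes.capture("top"); cs=eyes.capture("scene")
for t in(0,.02,.04,.07):
    for nm,c in(("top",ct),("scene",cs)):
        q,r=fit([c],p0,[[b[k] for k in ("near","left","right")]],"lime",t,12,its=8); print(t,nm,r); rel(pf,q,t); holes(c,q,t,pf)
for t in("weight_small","weight_large","jar","screwdriver","wrench","tray","gauge_block"): print(t,[np.round(r["rect"]) for r in nets.spot_in(t,ct)][:1])
E
```

```text
0 top [0.0, 0.16, -0.17]
  template in fixture [20.1 -1.6] yaw 0.0148
   round err(hole-pin) [-0.5 -1.2]
   slot err(hole-pin) [ 0.7 -1.2]
   hole round px [285.21 209.91] model px [284.91 209.98] err [-0.2 -2. ]
   hole slot px [317.1  212.55] model px [316.94 212.84] err [ 1.5 -1.5]
0 scene [-0.0, 0.32, -0.38]
  template in fixture [17.9 -3.5] yaw 0.0165
   round err(hole-pin) [-2.8 -3.1]
   slot err(hole-pin) [-1.5 -3.1]
   hole round px [335.69 292.66] model px [336.29 292.35] err [-1.5 -3.7]
   hole slot px [302.89 273.34] model px [303.61 272.94] err [ 0.2 -3.7]
0.02 top [0.0, 0.15, -0.15]
  template in fixture [20.3 -1.6] yaw 0.0144
   round err(hole-pin) [-0.3 -1.3]
   slot err(hole-pin) [ 0.9 -1.3]
   hole round px [285.21 209.91] model px [284.89 209.91] err [-0.2 -2.1]
   hole slot px [317.1  212.55] model px [316.96 212.78] err [ 1.5 -1.6]
0.02 scene [0.01, 0.28, -0.34]
  template in fixture [18.1 -3.2] yaw 0.0189
   round err(hole-pin) [-2.7 -2.7]
   slot err(hole-pin) [-1.2 -2.7]
   hole round px [335.69 292.66] model px [336.51 292.03] err [-0.6 -3.3]
   hole slot px [
[... 819 characters left out ...]
x [284.85 209.77] err [-0.2 -2.3]
   hole slot px [317.1  212.55] model px [317.   212.69] err [ 1.5 -1.6]
0.07 scene [0.0, 0.16, -0.29]
  template in fixture [18.5 -2.3] yaw 0.028
   round err(hole-pin) [-2.8 -1.6]
   slot err(hole-pin) [-0.5 -1.6]
   hole round px [335.74 292.61] model px [337.18 291.15] err [ 1.6 -2.1]
   hole slot px [302.97 273.28] model px [304.07 272.01] err [ 3.2 -1.6]
weight_small [array([336., 143., 403., 153.])]
weight_large [array([148., 239., 174., 262.])]
jar [array([461., 253., 496., 277.])]
screwdriver [array([328., 142., 404., 152.])]
wrench [array([229., 142., 297., 155.])]
tray [array([459., 184., 534., 238.])]
gauge_block [array([146., 199., 158., 225.])]
```

View pics/ov8.png

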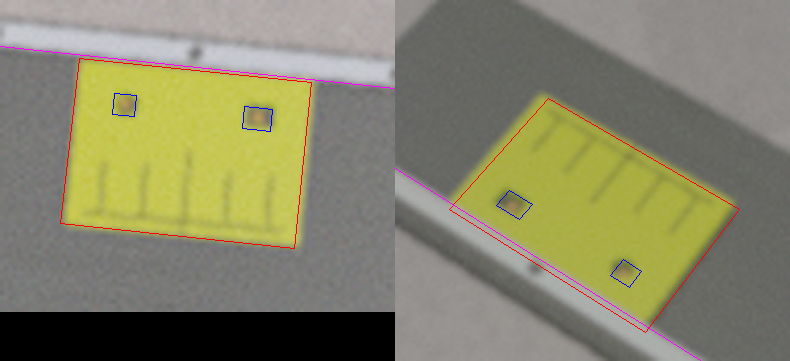

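The visual evidence says flat, to about 1 mm. A light press on top, in front of the fence, will seat the plate if a hole is hanging on a taper. It also measures the plate's height: seated would mean contact at reported z of about -10.3.

```bash
python3 go.py 38 0 30
```

```text
t 19.75 in fixture [-155.8 -323.9] z 104.9 force(fix) [0.3 0.2] -0.1 grip 0.0
shift [ 1.604 -2.703  0.637] turn [-0.002 -0.012 -0.005]
```

>>> drive_tool(
  series="0.2 -0.35 0 0 0 0 0; 0.4 -0.7 0 0 0 0 0; 0.6 -1 0 0 0 0 0; 0.6 -1 0 0 0 0 0",
)

```text
time_s: 20.15
eef_pos: [459.8, -149.1, 105.5]
ee_rot: [-0.001, 0.999, -0.053, 0.003]
force: [-0.6, 0.2, -0.2]
grip_width: 0.001
```

>>> drive_tool(
  series="0.2 -0.35 0 0 0 0 0; 0.4 -0.7 0 0 0 0 0; 0.6 -1 0 0 0 0 0; 0.6 -1 0 0 0 0 0",
)

```text
time_s: 20.55
eef_pos: [546.0, -34.4, 106.1]
ee_rot: [-0.001, 0.999, -0.051, 0.004]
force: [0.3, 0.1, -0.2]
grip_width: 0.003
```

```bash
python3 go.py 38 0 5
```

```text
t 20.55 in fixture [ -8.6 -77.1] z 106.1 force(fix) [0.3 0.1] -0.2 grip 0.0
shift [ 0.386 -0.638  0.847] turn [-0.004 -0.016  0.013]
```

>>> drive_tool(
  series="0.2 -0.32 0 0 0 0 0; 0.39 -0.64 0.1 0 0 0 0; 0.39 -0.64 0.4 0 0 0 0; 0.39 -0.64 0.7 0 0 0 0; 0.39 -0.64 0.85 0 0 0 0; 0.39 -0.64 0.85 0 0 0 0",
)

```text
time_s: 21.15
eef_pos: [599.3, 36.6, 2.0]
ee_rot: [-0.001, 0.999, -0.052, 0.001]
force: [0.2, -0.2, 0.1]
grip_width: -0.003
```

>>> drive_tool(
  series="0 0 0.03 0 0 0 0; 0 0 0.05 0 0 0 0; 0 0 0.07 0 0 0 0; 0 0 0.08 0 0 0 0; 0 0 0.085 0 0 0 0; 0 0 0.085 0 0 0 0",
)

```text
time_s: 21.75
eef_pos: [599.4, 36.6, -8.1]
ee_rot: [-0.001, 0.999, -0.052, 0.001]
force: [0.1, -1.1, -0.4]
grip_width: -0.002
```

```bash
python3 go.py 38 0 -10.3
```

```text
t 21.75 in fixture [36.8 -0.7] z -8.1 force(fix) [ 0.2 -1. ] -0.4 grip -0.0
shift [ 0.01  -0.005  0.018] turn [-0.004 -0.005  0.012]
```

No contact at tip height 24.2 mm, so the plate has come down. I go a little lower for a light press.

>>> drive_tool(
  series="0 0 0.008 0 0 0 0; 0 0 0.016 0 0 0 0; 0 0 0.022 0 0 0 0; 0 0 0.026 0 0 0 0; 0 0 0.026 0 0 0 0",
)

```text
time_s: 22.25
eef_pos: [599.5, 36.7, -10.2]
ee_rot: [-0.001, 0.999, -0.051, 0.001]
force: [-4.5, 0.7, 8.5]
grip_width: 0.005
```

Contact is at -10.2, so the plate's top is at 22.1 mm; 22.0 is expected when it lies flat. I withdraw now.

>>> drive_tool(
  series="0 0 -0.2 0 0 0 0; 0 0 -0.6 0 0 0 0; 0 0 -1 0 0 0 0; -0.3 0.3 -1 0 0 0 0; -0.6 0.6 -1 0 0 0 0; -0.9 0.9 -1 0 0 0 0; -0.9 0.9 -1 0 0 0 0",
)

```text
time_s: 22.95
eef_pos: [477.2, -61.8, 109.1]
ee_rot: [-0.001, 0.999, -0.053, 0.0]
force: [1.3, -0.2, 0.6]
grip_width: -0.001
```

>>> drive_tool(
  series="-0.1 0.4 0 0 0 0 0; -0.3 0.7 0 0 0 0 0; -0.5 1 0 0 0 0 0; -0.5 1 0 0 0 0 0; -0.5 1 0 0 0 0 0",
)

```text
time_s: 23.45
eef_pos: [405.1, -175.2, 109.1]
ee_rot: [-0.001, 0.999, -0.054, 0.001]
force: [0.9, 0.0, -0.7]
grip_width: 0.0
```

```bash
python3 - <<'E'
from fit import *
pf=np.array([562.9,41.3,-.109]); p0=np.array([582.8,39.1,-.109]); b=box(50,70,10,10,10,10)
ct=eyes.capture("top"); cs=eyes.capture("scene")
for nm,c in(("top",ct),("scene",cs)):
    q,r=fit([c],p0,[[b[k] for k in ("near","left","right")]],"lime",0,12,its=8); print(nm,r); rel(pf,q,0); holes(c,q,0,pf)
a=cv2.imread("pics/top0.png")[:,:,::-1].astype(int); d=np.abs(a-ct["frame"]).max(2)
for n,(x0,y0,x1,y1) in dict(w_small=(222,236,244,260),w_large=(150,238,175,266),tools=(222,135,410,160),jar=(458,248,498,282),tray=(456,180,536,243),gauge=(143,195,165,228),fence=(240,185,366,200)).items(): print(n,"changed px",int((d[y0:y1,x0:x1]>45).sum()))
print(telemetry.sense()["eef_pos"].round(0),telemetry.sense()["force"].round(1))
E
```

```text
top [0.01, 0.15, -0.16]
  template in fixture [20.1 -1.6] yaw 0.0149
   round err(hole-pin) [-0.5 -1.2]
   slot err(hole-pin) [ 0.7 -1.2]
   hole round px [285.27 209.89] model px [284.9  209.98] err [-0.2 -2.1]
   hole slot px [317.09 212.52] model px [316.94 212.84] err [ 1.5 -1.5]
scene [0.01, 0.32, -0.38]
  template in fixture [17.9 -3.5] yaw 0.0164
   round err(hole-pin) [-2.8 -3.1]
   slot err(hole-pin) [-1.5 -3.1]
   hole round px [335.67 292.67] model px [336.28 292.35] err [-1.5 -3.7]
   hole slot px [302.89 273.39] model px [303.61 272.94] err [ 0.2 -3.7]
w_small changed px 0
w_large changed px 0
tools changed px 0
jar changed px 0
tray changed px 0
gauge changed px 0
fence changed px 7
[ 406. -174.  109.] [-0.5  0.3 -0. ]
```

```bash
python3 -c "
from rig import ctrl; print(ctrl.finish_job())"
```

```text
the job is handed in; nothing more can be done
None
```

The template is seated over both pins and lies flat on the slab. I handed the job in at about 23.6 s, with the hand clear and touching nothing. I pushed the plate square up to the fence with the open fingertips, then nudged its right edge to the left until it dropped.

**Checks that agreed:**
- **Height:** a light press of about 9 N on top met the plate at 22.1 mm; a seated plate would be at 22.0 mm. The plate did not move under the press.
- **Position:** brass shows inside both holes in both views. The top camera puts the round hole 1.3 mm from its pin, which is within the play.
- **Other things:** both weights, the tools, the jar, the tray and the gauge block are unchanged in the top view.

**Checks that disagreed:**
- **Tool height:** the reported TCP height was about 32 mm below the real fingertips. I found this by touching the slab, after a first push with the fingers too high had missed the plate, and corrected for it.
- **Scene camera:** it put the plate about 2 mm further off than the top camera did, the same bias as before the move.
- **Network:** in the late check it returned the screwdriver's place for the small weight. The comparison of images shows the weight unmoved.

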